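# Seat a valve block in the corner of a locating fixture and hold it

### The job

First turn the yellow lever of the fixture's air valve to the red half-open mark (45 degrees) and let go of it. Then pick up the aluminium valve block, set it flat on the fixture plate with its long side along the side rail, slide it into the corner until it sits squarely against both the side rail and the end stop, and finish while still holding it there with a light steady push of about 10 N on each of the two stops. Never ram the stops, and leave the other parts and tools on the bench where they are.

Things in the scene. Friction and masses are not known exactly. Their poses are not given: they have to be found in the camera images.
- valve_block: loose aluminium block, 64 (its x) x 46 (its y) x 60 mm tall, about 0.5 kg, standing upright on the bench; two brass-rimmed ports on top. Origin at the centre of its underside, z up. Grip it high across the 46 mm width: with the fingertips at least 25 mm above its underside they pass over the side rail. Either way round (half turn) is fine.
- fixture: heavy dark steel locating fixture, fixed on the bench, turned by up to 0.3 rad. Base plate 170 x 240 x 12 mm, x from -85 to 85 and y from -100 to 140 mm of its origin, which lies on the underside; z up. The clear work area is on its -y side; the air valve is on its +y side. Nothing on it but the lever moves. Friction is high (coefficient up to 1.2): pressed down on the plate, or rubbing along one stop, the block drags and feels as if it had met the other.
- side_rail: low bright steel rail on the plate along fixture x, 95 x 16 x 20 mm tall, origin at the centre of its underside; its face towards fixture -y is the first stop.
- end_stop: bright steel stop on the plate along fixture y, 18 x 50 x 30 mm tall, origin at the centre of its underside; its face towards fixture -x is the second stop.
- corner (a point): the corner on the top of the plate (12 mm above the bench) where the planes of the two stop faces meet, axes as the fixture's: the block belongs on its -x, -y side. A block fully home has its origin at x = -32 mm, y = -23 mm, z = 0 from here. The rail ends 15 mm short of this point (relief).
- valve_axis (a point): point on the vertical axis of the valve lever, at the mid height of the lever (64 mm above the bench), axes as the fixture's. A white dial of 72 mm diameter lies just below the lever, with a red mark at 45 degrees.
- lever_grip (a point): middle of the lever's yellow grip, 65 mm out from the valve axis, 64 mm above the bench. The grip is 14 mm wide, 13 mm tall, 52 mm long along the lever, with free space of 38 mm or more below it. Its y axis points outward along the lever. Beware of the gearbox casing beside the bench on the left (y above 0.43 m, up to 0.23 m high).
- valve_lever (a joint): angle of the valve lever, rad: 0 = closed, lever pointing to fixture +y; grows counterclockwise seen from above to pi/2 = open, lever pointing to fixture -x; 0.785 = the red half-open mark. It starts nearer closed, stays where it is left, and takes about 2 N at the grip.
- bearing_cone: bystander, loose on the bench: tapered roller bearing cone, 66 mm across, 30 mm tall; leave it alone. Origin at its underside.
- spider_gear_0: bystander, loose on the bench: small bevel gear, 56 mm across, 26 mm tall; leave it alone. Origin at its underside.
- spider_gear_1: bystander, loose on the bench: small bevel gear, 56 mm across, 26 mm tall; leave it alone. Origin at its underside.
- ratchet: bystander, loose on the bench: bright ratchet handle, lying, 215 mm long, 34 wide, 24 mm tall; leave it alone. Origin at its underside.
Mind the look-alikes: they are no part of the job. There is more than one size of the valve_block; the job needs the smallest.

How it is judged:
On the way, in this order (a step that is already met when the one before it is completed fails the run):
1. the valve lever stands at the red half-open mark and the fingers are off it (value of joint valve_lever between 0.685 and 0.885 rad and contact force between the fingers and valve_lever below 0.2 N), for 0.2 s.
2. the block is home in the corner, pressed against both stops (x of valve_block in the frame of corner between -0.035 and -0.029 m and y of valve_block in the frame of corner between -0.026 and -0.02 m and z of valve_block in the frame of corner between -0.003 and 0.003 m and angle between valve_block's own z axis and vertical below 0.06 rad and angle between the x axis of valve_block and the x axis of fixture, either way round below 0.06 rad and contact force between valve_block and end_stop between 2 and 30 N and contact force between valve_block and side_rail between 2 and 30 N), for 0.3 s.
At the end, for the whole second after the job is handed in: The lever is within 0.1 rad of 45 degrees and untouched; the block stands flat on the plate (3 mm, 0.06 rad), square to the fixture (0.06 rad), within 3 mm of home in the corner, still touched by the fingers, with 2 to 30 N on the side rail and 2 to 30 N on the end stop (all of step 1 and all of step 2 and contact force between the fingers and valve_block above 1 N and linear speed of valve_block below 0.02 m/s); the arm keeps its last pose, push and grip.
It fails at once if a stop is rammed with more than 60 N (contact force between valve_block and end_stop above 60 N or contact force between valve_block and side_rail above 60 N).
It fails at once if a bystander is moved by more than 30 mm (distance of any of bearing_cone, spider_gear_0, spider_gear_1, ratchet from where it was at the start of the episode above 0.03 m).
It also fails if it takes over 72 s, if anything falls off the work surface, if the arm or the gripper's body presses on something with over 40 N, if the wrist force passes 120 N, or if a joint passes its speed limit or range.

### The arm

A 6-joint arm with a two-finger parallel gripper is mounted at the origin on the work surface; the furniture and walls round the work are solid. World frame = base frame: x ahead of the robot, y to its left, z up, the work surface at z = 0. Lengths are in m, angles in rad, forces in N, time in s.
With the tool pointing down it reaches from about 0.35 to 0.775 m from the base axis. Payload 7.3 kg.
Tool frame: the origin (TCP) lies between the finger pads; the fingertips stand 14 mm ahead of it and the grasp point (between the pads) lies 5 mm behind it; z points along the fingers, y is the direction in which the jaws open and shut (so a half turn about z gives the same grasp; the last joint's range is limited). The gripper opens to 92 mm and grips with 3 to 60 N. Pads are 19 mm wide; open, the fingers measure 130 mm over their backs; the gripper's body (75 mm by 190 mm) begins 47 mm behind the grasp point.
Start: joints at [1.055, 0.342, 1.524, -0, 1.275, -0.146], TCP at [0.19, 0.49, 0.241] pointing down, gripper open.
Joint ranges: [-2.53, 2.53], [-0.77, 2.02], [0.04, 2.7], [-1, 4.14], [0.28, 2.66], [-3.11, 3.11]. Speed limits (rad/s): [2.57, 2.57, 3.14, 3.14, 3.14, 3.14].

### API

Orientations are given as [roll, pitch, yaw] about the fixed x, y, z axes, in that order (R = Rz(yaw) Ry(pitch) Rx(roll)).
In Python, from cell import robot gives the robot as it stands.
- The arm moves only by the shell command python3 -m creep 'ROWS' [FORCE]. ROWS is JSON, a list that holds one entry, the list of rows, each a list of 7 numbers: the shift along the tool's x, y, z in cm, then the turn, a rotation vector about the tool's x, y, z in degrees, then the gripper command: -1 is shut, 1 is fully open, values between are in proportion. In form: [[[tx, ty, tz, wx, wy, wz, gripper], ...]]. A call has 1 to 8 rows; each row is the pose to reach, as a shift and turn from the pose measured when the call began, along the tool's axes at that moment; what a row does not reach only later rows make up. A row lasts 1/10 s, in which the tool goes at most 50 mm and 8.59 degrees, less where a joint would pass 70% of its speed; a pose out of reach is approached as far as the arm can. A call with a gripper value outside its range is refused whole. The fingers move at their own pace and stop on an object; FORCE is the grip in N (left out, the last holds). Time passes only in rows, so rows that repeat a pose let the fingers close. It gives the time, the measured TCP pose, the force and the opening at its end, in the units of the state.
- robot.observe(): the state, without advancing time (a new reading comes with each control period).
- robot.read_camera(name): name is "scene" or "side" or "wrist"; returns the picture (384x512x3 uint8, red, green, blue); there is no depth.
- robot.camera_params(name): a dict with "camera_matrix" (3x3 intrinsics, pixels), "R" (3x3) and "t" (3): a world point X has camera coordinates R X + t. Camera axes: x right, y down, z forward; pixel columns grow to the right and rows downward; lengths in m; the calibration is good to about 2 mm. A picture is of the moment at which its call begins: read the wrist's pose just before it. camera_params takes no time and is no camera call; for the wrist camera it gives the pose at the moment of the call.
- robot.hand_in(): hands the job in, once; it reports no verdict.
Trained networks look in the newest picture that a camera, given by its name, has taken for a name from the list of things; names that differ only in an ending like _2 or _b are one class to them, and where a whole thing is asked for, a point or a joint stands for the part that bears it (a point fixed in the world has none). Each returns a list of dicts, best first, with "score" (0 to 1); they miss things now and then, are a little off and sometimes report something else, mostly with a low value. They report only what shows in the picture. A call takes as long as a camera call. They do not tell look-alikes from the thing itself.
- robot.look_for(camera, label): "centre" ([x, y, z] in m, in the coordinates of the camera as it stood for that picture, good to about 4 mm: the middle of the surface that is visible of it).
- robot.masks_of(camera, label): "mask" (384x512 bool, what is visible of it).
The state is a dict: "time": time; "qpos": joint angles; "qvel": joint speeds; "joint_efforts": joint torques, N m; "tool_pos": TCP position; "tool_rot": TCP orientation; "contact_force": force on the tool from outside, world axes, zero at the start; "torque": the same for the moment, N m; "opening": finger opening in m.
Only numpy, scipy, OpenCV 4.12 (cv2) and the standard library are available. Lean on these libraries where they do the work, as an engineer would, in place of code of your own. Each camera call takes 0.05 s, during which the arm holds its last target.

## Working session

There is one attempt and no reset: what is moved stays moved. The work goes in short steps, Python scripts to look and compute and a shell command to move; the robot and the scene stay as the last step left them, time stands still between calls to the robot, and variables do not carry over. Pictures are saved under pics/ and viewed, and the job is handed in when it is done.

```bash
ls; mkdir -p pics; python3 - <<'E'
from cell import robot
import cv2,numpy as np
s=robot.observe();print({k:np.round(v,3).tolist() for k,v in s.items()})
for c in ("scene","side","wrist"):
    im=robot.read_camera(c);cv2.imwrite(f"pics/a_{c}.png",im[:,:,::-1])
    p=robot.camera_params(c);print(c,np.round(p["camera_matrix"],1).tolist(),np.round(p["R"],3).tolist(),np.round(p["t"],3).tolist())
E
```

```text
pics
{'time': 0.0, 'qpos': [1.055, 0.343, 1.525, -0.0, 1.275, -0.146], 'qvel': [-0.0, -0.0, 0.001, -0.001, 0.001, 0.0], 'joint_efforts': [0.001, -43.124, -24.422, 0.072, 0.056, -0.0], 'tool_pos': [0.19, 0.489, 0.24], 'tool_rot': [-3.14, -0.0, 2.772], 'contact_force': [0.201, 0.76, -0.298], 'torque': [-0.013, -0.061, -0.004], 'opening': 0.092}
scene [[364.1, 0.0, 256.0], [0.0, 364.1, 197.5], [0.0, 0.0, 1.0]] [[0.459, 0.888, -0.013], [0.617, -0.33, -0.715], [-0.639, 0.32, -0.699]] [-0.198, -0.336, 1.515]
side [[457.4, 0.0, 263.3], [0.0, 457.4, 191.5], [0.0, 0.0, 1.0]] [[-0.377, 0.926, -0.008], [0.762, 0.305, -0.571], [-0.527, -0.221, -0.821]] [0.288, -0.371, 1.961]
wrist [[329.5, 0.0, 252.7], [0.0, 329.5, 195.0], [0.0, 0.0, 1.0]] [[0.361, 0.933, -0.001], [0.898, -0.347, 0.272], [0.253, -0.099, -0.962]] [-0.525, -0.034, 0.39]
```

View pics/a_scene.png

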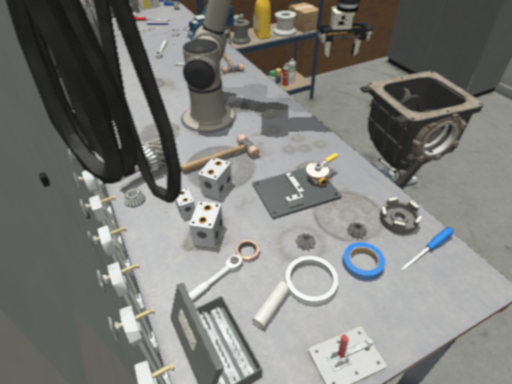

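View pics/a_side.png

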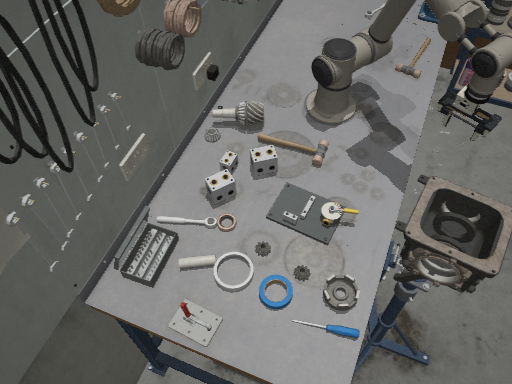

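View pics/a_wrist.png

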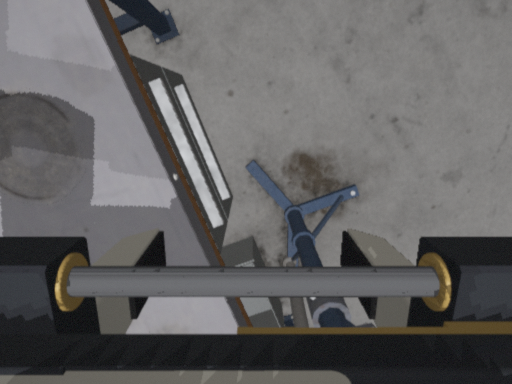

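The scene picture shows three upright blocks at about (215,175), (206,222) and (185,203), the smallest being the last. The fixture is at about (297,190) with its lever at (325,162). The side view has the small block at (228,158) and the fixture at (308,213).

```bash
cat > h.py <<'E'
from cell import robot
import cv2,numpy as np
def ray(cam,uv,z,p=None):
    p=p or robot.camera_params(cam)
    K,R,t=(np.array(p[k]) for k in("camera_matrix","R","t"))
    d=R.T@np.linalg.inv(K)@np.array([uv[0],uv[1],1.]);c=-R.T@t
    return c+d*(z-c[2])/d[2]
def c2w(p,X): return np.array(p["R"]).T@(np.array(X)-np.array(p["t"]))
def proj(p,X):
    K,R,t=(np.array(p[k]) for k in("camera_matrix","R","t"))
    q=K@(R@np.array(X)+t); return q[:2]/q[2]
E
python3 - <<'E'
from h import *
for c in ("scene","side"):
    p=robot.camera_params(c)
    for l in ("valve_block","fixture","side_rail","end_stop","valve_lever","lever_grip","bearing_cone","spider_gear_0","ratchet"):
        print(c,l,[(round(d["score"],2),np.round(c2w(p,d["centre"]),3).tolist(),np.round(proj(p,c2w(p,d["centre"]))).tolist()) for d in robot.look_for(c,l)[:4]])
for c,(x,y) in {"scene":(160,130),"side":(200,130)}.items():
    im=cv2.imread(f"pics/a_{c}.png")[y:y+120,x:x+190]
    cv2.imwrite(f"pics/b_{c}.png",cv2.resize(im,None,fx=4,fy=4,interpolation=cv2.INTER_CUBIC))
E
```

```text
scene valve_block [(0.63, [0.442, -0.146, 0.073], [216.0, 176.0]), (0.62, [0.611, -0.244, 0.085], [206.0, 220.0]), (0.61, [0.566, 0.076, 0.008], [296.0, 192.0]), (0.56, [0.496, -0.262, 0.056], [187.0, 203.0])]
scene fixture [(0.71, [0.565, 0.075, 0.011], [296.0, 191.0])]
scene side_rail [(0.46, [0.543, 0.08, 0.03], [294.0, 182.0]), (0.43, [0.614, 0.034, 0.033], [293.0, 200.0])]
scene end_stop [(0.69, [0.619, 0.037, 0.032], [295.0, 201.0]), (0.21, [0.545, 0.082, 0.031], [295.0, 182.0])]
scene valve_lever [(0.64, [0.54, 0.205, 0.067], [327.0, 161.0])]
scene lever_grip [(0.41, [0.535, 0.202, 0.067], [325.0, 161.0])]
scene bearing_cone [(0.73, [0.364, -0.393, 0.019], [135.0, 199.0])]
scene spider_gear_0 [(0.67, [0.76, -0.011, 0.02], [307.0, 242.0]), (0.61, [0.537, 0.204, 0.065], [326.0, 161.0]), (0.54, [0.788, 0.14, 0.021], [357.0, 229.0])]
scene ratchet [(0.72, [0.74, -0.267, 0.019], [219.0, 273.0])]
side valve_block [(0.97, [0.599, -0.233, 0.087], [220.0, 182.0]), (0.85, [0.479, -0.255, 0.062], [229.0, 160.0]), (0.75, [0.432, -0.136, 0.082], [263.0, 156.0])]
side fixture [(0.83, [0.566, 0.087, 0.014], [307.0, 214.0])]
side side_rail []
side end_stop [(0.63, [0.618, 0.035, 0.044], [288.0, 216.0]), (0.19, [0.563, 0.085, 0.011], [306.0, 213.0])]
side valve_lever [(0.64, [0.536, 0.21, 0.07], [345.0, 210.0])]
side lever_grip [(0.47, [0.54, 0.207, 0.07], [343.0, 210.0]), (0.24, [0.565, 0.086, 0.011], [307.0, 214.0])]
side bearing_cone [(0.55, [0.357, -0.388, 0.019], [212.0, 135.0])]
side spider_gear_0 [(0.73, [0.753, -0.007, 0.018], [263.0, 248.0]), (0.56, [0.793, 0.149, 0.015], [302.0, 274.0]), (0.3, [0.565, 0.091, 0.014], [308.0, 214.0])]
side ratchet [(0.84, [0.753, -0.297, 0.022], [186.0, 220.0])]
```

```bash
ls pics
```

```text
a_scene.png
a_side.png
a_wrist.png
b_scene.png
b_side.png
```

View pics/b_scene.png

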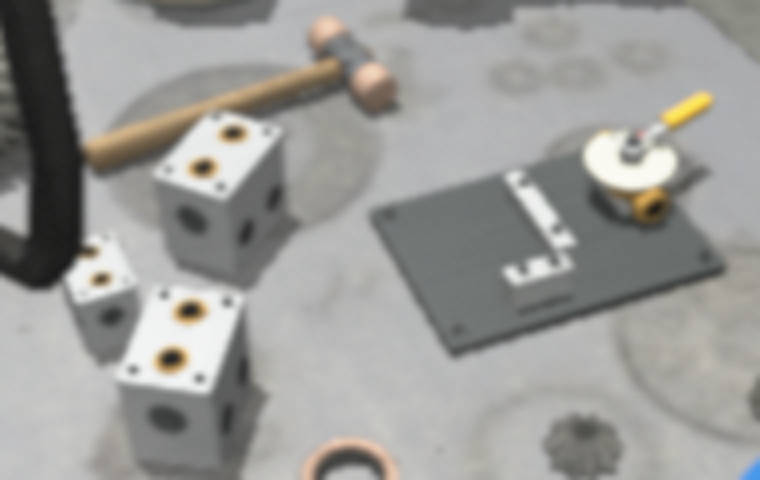

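View pics/b_side.png

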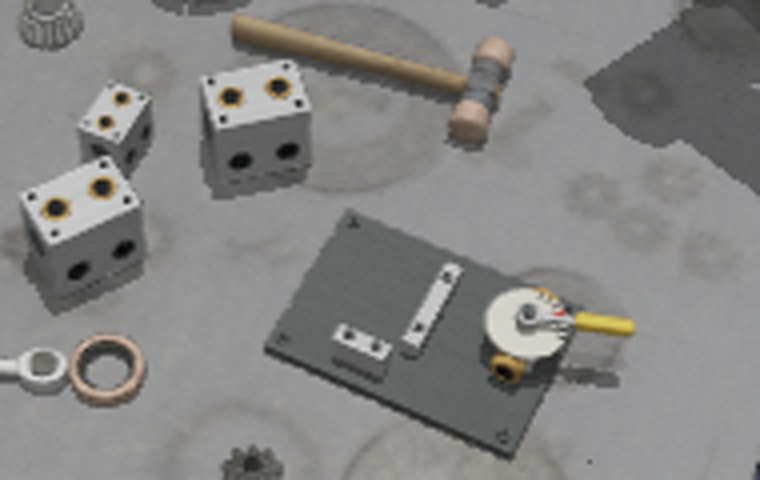

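```bash
python3 - <<'E'
from h import *
S={"side":[(350,210),(268,347),(512,455)],"scene":[(372,214),(455,352),(724,268)]}
O={"side":(200,130),"scene":(160,130)}
for c in S:
    P=[ray(c,(u/4+O[c][0]-.4,v/4+O[c][1]-.4),.012)[:2] for u,v in S[c]]
    a,b,d=P
    x=b-a;y=d-b
    ctr=(a+d)/2; yaw=np.arctan2(*(-y*[1,-1])[[0,1]]) 
    yx=np.arctan2(x[1],x[0]); yy=np.arctan2(-y[0],y[1])
    print(c,np.round(P,3).tolist(),np.linalg.norm(x),np.linalg.norm(y),yx,yy)
    yw=yy; ux=np.array([np.cos(yw),np.sin(yw)]);uy=np.array([-ux[1],ux[0]])
    print(" origin",ctr-.02*uy)
# lever ends & hub at z .064 ; block top
for c,pts in {"side":[(530,318),(575,321),(634,327)],"scene":[(633,150),(665,125),(710,100)]}.items():
    print(c,[np.round(ray(c,(u/4+O[c][0]-.4,v/4+O[c][1]-.4),.067),3).tolist() for u,v in pts])
print("block", [np.round(ray("side",(u/4+200-.4,v/4+130-.4),.06),3).tolist() for u,v in [(80,125),(110,83),(152,93),(121,142)]])
E
```

```text
side [[0.46, -0.027], [0.629, -0.042], [0.652, 0.192]] 0.16915819973031027 0.23536574693169451 -0.08958313492790376 -0.09758481824067287
 origin [0.55419625 0.06242381]
scene [[0.466, -0.03], [0.632, -0.045], [0.653, 0.186]] 0.1669255695354376 0.23189988298657985 -0.08939384915128128 -0.09222203644281635
 origin [0.55784876 0.05797375]
side [[0.549, 0.169, 0.067], [0.537, 0.206, 0.067], [0.524, 0.255, 0.067]]
scene [[0.551, 0.162, 0.067], [0.537, 0.203, 0.067], [0.527, 0.256, 0.067]]
block [[0.495, -0.286, 0.06], [0.438, -0.281, 0.06], [0.435, -0.239, 0.06], [0.5, -0.242, 0.06]]
```

```bash
python3 -m creep '[[[-5,-1.4,-1,0,0,6,1],[-10,-2.8,-1,0,0,13,1],[-15,-4.2,-1,0,0,20,1],[-20,-5.7,-1,0,0,27,1],[-25,-7.1,-1,0,0,33,1],[-30,-8.5,-1,0,0,40,1],[-35,-10,-1,0,0,47,1],[-40,-11.4,-1,0,0,53.3,1]]]'; python3 - <<'E'
from h import *
im=robot.read_camera("wrist");cv2.imwrite("pics/c_wrist.png",im[:,:,::-1])
print(robot.observe()["tool_pos"],robot.observe()["tool_rot"])
E
```

```text
time: 1.85
tool_pos: [0.5095, 0.2472, 0.2509]
tool_rot: [3.141, -0.0, 1.836]
contact_force: [0.1, 0.7, 1.0]
opening: 0.0914
[0.51522087 0.24235561 0.25041378] [3.13809056 0.00361956 1.82646794]
```

View pics/c_wrist.png

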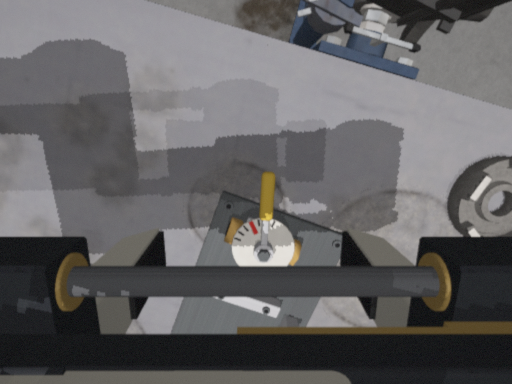

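The wrist view shows the grip from (270,173) to (266,215), the hub at (264,254) and the red mark at (253,227).

```bash
python3 - <<'E'
from h import *
print({k:np.round(v,3).tolist() for k,v in robot.observe().items() if k in("tool_pos","tool_rot","contact_force")})
p=robot.camera_params("wrist");im=robot.read_camera("wrist");cv2.imwrite("pics/d_wrist.png",cv2.resize(im[140:290,180:360,::-1],None,fx=4,fy=4,interpolation=cv2.INTER_CUBIC))
hsv=cv2.cvtColor(im,cv2.COLOR_RGB2HSV)
m=cv2.inRange(hsv,(20,130,90),(32,255,255)); n,l,s,c=cv2.connectedComponentsWithStats(m)
print([(s[i].tolist(),c[i].round(1).tolist()) for i in range(1,n) if s[i][4]>60])
for i in range(1,n):
  if s[i][4]>60:
    y,x=np.nonzero(l==i);mm=cv2.fitLine(np.c_[x,y].astype(np.float32),cv2.DIST_L2,0,.01,.01).ravel();e=np.array([c[i]-20*mm[:2],c[i]+20*mm[:2]])
    q=[ray("wrist",z,.069,p) for z in e]; d=q[0]-q[1]; print("ctr",ray("wrist",c[i],.068,p).round(4),"ang from +y",np.arctan(-d[0]/d[1]))
E
```

```text
{'tool_pos': [0.515, 0.242, 0.25], 'tool_rot': [3.138, 0.004, 1.826], 'contact_force': [2.476, -5.115, -1.034]}
[([255, 165, 16, 49, 635], [262.4, 189.2]), ([435, 255, 15, 29, 104], [443.2, 268.6]), ([56, 256, 15, 25, 95], [61.9, 268.6]), ([440, 287, 11, 23, 93], [445.4, 300.0]), ([56, 291, 12, 19, 72], [60.7, 301.8]), ([238, 328, 32, 5, 90], [253.3, 330.3]), ([271, 328, 24, 5, 73], [282.4, 330.3]), ([349, 328, 29, 5, 64], [362.2, 330.2]), ([379, 328, 25, 5, 73], [390.7, 329.8])]
ctr [0.5292 0.233  0.068 ] ang from +y 0.2131330076911353
ctr [0.7456 0.1959 0.068 ] ang from +y 0.7266716051230921
ctr [0.3402 0.0907 0.068 ] ang from +y -0.2536724258549718
ctr [0.7641 0.1598 0.068 ] ang from +y 0.17461731750494897
ctr [0.3431 0.0483 0.068 ] ang from +y 0.38192220649442304
ctr [0.5634 0.0661 0.068 ] ang from +y -1.3048780491544725
ctr [0.5963 0.0746 0.068 ] ang from +y -1.3212525384031963
ctr [0.6864 0.098  0.068 ] ang from +y -1.294912948914134
ctr [0.7185 0.1069 0.068 ] ang from +y -1.3250469575410062
```

View pics/d_wrist.png

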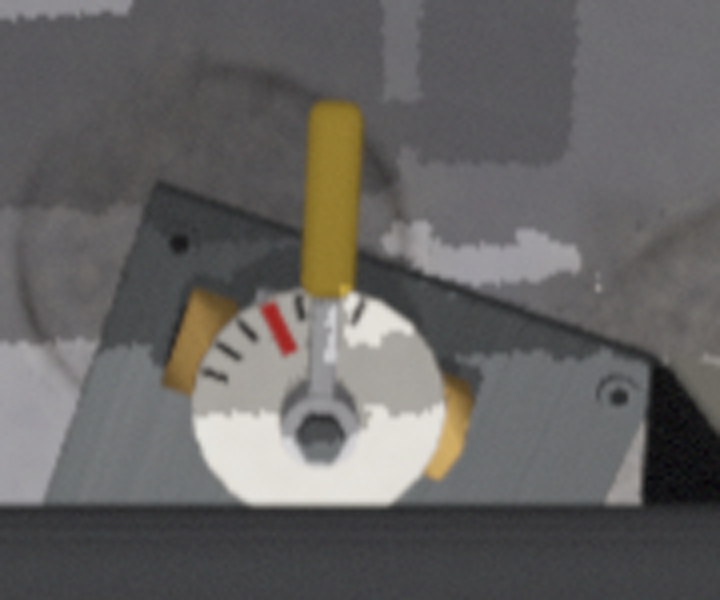

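```bash
python3 - <<'E'
from h import *
f=lambda u,v,z: ray("wrist",(u/4+180-.4,v/4+140-.4),z)
a=lambda d: np.arctan2(-d[0],d[1])
for z in(.05,.057): 
  c=f(318,405,z);r=f(279,330,z);print("dial",c.round(4),np.linalg.norm(f(192,405,z)-f(444,405,z)),"mark ang",a(r-c))
h=f(319,430,.07);g=f(334,198,.07);t=f(337,103,.07);b=f(328,296,.07);print("hub",h,"grip",g,t,b,a(t-h),a(t-b),np.linalg.norm(t-b),np.linalg.norm(g-h))
e1,e2=f(157,185,.012),f(655,360,.012);d=e2-e1;print("plate",e1,e2,np.linalg.norm(d),np.arctan2(d[1],d[0]))
E
```

```text
dial [0.5402 0.1722 0.05  ] 0.071116719100118 mark ang 0.714738267212328
dial [0.5392 0.1752 0.057 ] 0.06966816022932981 mark ang 0.7147382672123292
hub [0.53962192 0.17370496 0.07      ] grip [0.52631356 0.23652452 0.07      ] [0.52048195 0.2602821  0.07      ] [0.5318549  0.21078802 0.07      ] 0.2175746597241767 0.22586310029824605 0.050783935412919805 0.0642137852455395
plate [0.48011882 0.2124304  0.012     ] [0.64244429 0.19796068 0.012     ] 0.16296911190896246 -0.08890524109536133
```

```bash
python3 -m creep '[[[-0.9,1,3,0,0,2,0],[-0.9,1,7,0,0,2,0],[-0.9,1,10,0,0,2,0],[-0.9,1,13,0,0,2,0],[-0.9,1,15,0,0,2,0],[-0.9,1,15,0,0,2,0]]]' 5; python3 - <<'E'
from h import *
p=robot.camera_params("wrist")
im=robot.read_camera("wrist");cv2.imwrite("pics/e_wrist.png",im[:,:,::-1])
im=robot.read_camera("side");cv2.imwrite("pics/e_side.png",cv2.resize(im[130:280,230:420,::-1],None,fx=4,fy=4,interpolation=cv2.INTER_CUBIC))
s=robot.observe();print(s["tool_pos"],s["tool_rot"],s["opening"])
E
```

```text
time: 2.55
tool_pos: [0.5223, 0.2383, 0.0973]
tool_rot: [-3.137, 0.002, 1.799]
contact_force: [-1.2, 0.2, -0.3]
opening: 0.0487
[0.52446838 0.2388495  0.10057498] [3.14030274e+00 1.48811363e-03 1.79865164e+00] 0.04632858652055822
```

View pics/e_wrist.png

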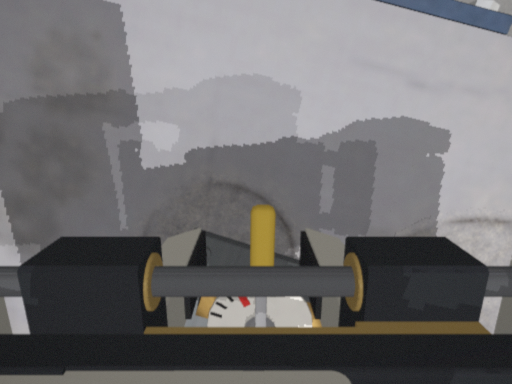

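View pics/e_side.png

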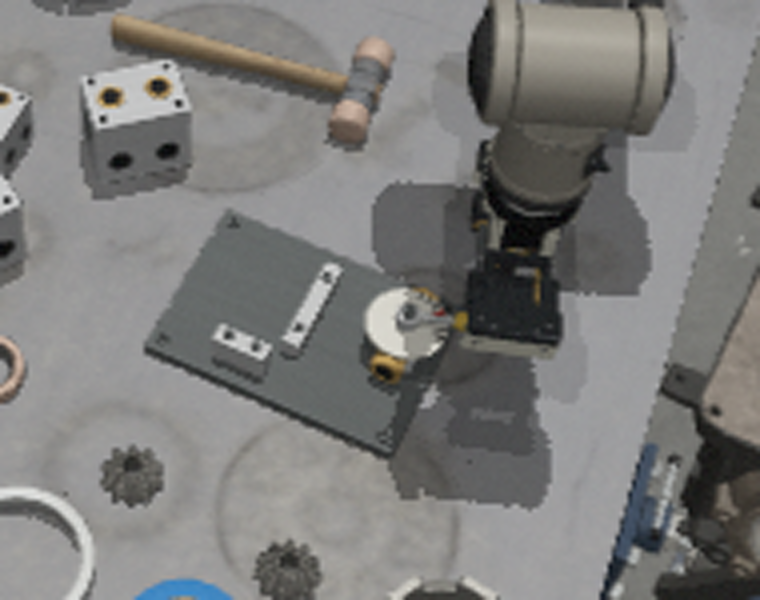

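The grip lies between the fingers, at column 262 against a finger centre of 252. I shift about 5 mm along tool y and go down around it.

```bash
python3 -m creep '[[[0,0.5,1,0,0,0,0],[0,0.5,2.5,0,0,0,0],[0,0.5,3.8,0,0,0,0],[0,0.5,3.8,0,0,0,0],[0,0.5,3.8,0,0,0,-0.6],[0,0.5,3.8,0,0,0,-1],[0,0.5,3.8,0,0,0,-1],[0,0.5,3.8,0,0,0,-1]]]' 5;  python3 -m creep '[[[0,0,0,0,0,0,-1],[0,0,0,0,0,0,-1]]]'
```

```text
time: 3.45
tool_pos: [0.5297, 0.24, 0.0631]
tool_rot: [3.139, 0.001, 1.799]
contact_force: [-1.0, 1.3, 0.6]
opening: 0.0187
time: 3.65
tool_pos: [0.5293, 0.24, 0.0631]
tool_rot: [3.14, 0.001, 1.799]
contact_force: [-1.8, -0.8, -0.1]
opening: 0.0145
```

```bash
python3 -m creep '[[[-0.01,-0.42,0,0,0,-3.5,-1],[-0.05,-0.83,0,0,0,-7,-1],[-0.11,-1.24,0,0,0,-10.5,-1],[-0.2,-1.65,0,0,0,-14,-1],[-0.31,-2.04,0,0,0,-17.5,-1],[-0.45,-2.44,0,0,0,-21,-1],[-0.61,-2.82,0,0,0,-24.5,-1],[-0.77,-3.14,0,0,0,-27.5,-1]]]' 5;  python3 -m creep '[[[0,0,0,0,0,0,-1],[0,0,0,0,0,0,-1]]]'; python3 - <<'E'
from h import *
im=robot.read_camera("wrist");cv2.imwrite("pics/f_wrist.png",im[:,:,::-1])
im=robot.read_camera("side");cv2.imwrite("pics/f_side.png",cv2.resize(im[130:280,230:420,::-1],None,fx=4,fy=4,interpolation=cv2.INTER_CUBIC))
s=robot.observe();print(s["tool_pos"],s["tool_rot"],s["opening"])
E
```

```text
time: 4.45
tool_pos: [0.4995, 0.2265, 0.0631]
tool_rot: [3.141, -0.0, 2.281]
contact_force: [-3.8, 6.5, 0.2]
opening: 0.0152
time: 4.65
tool_pos: [0.4991, 0.2264, 0.0631]
tool_rot: [-3.142, -0.001, 2.28]
contact_force: [-3.3, -0.7, 1.5]
opening: 0.0145
[0.49920474 0.2264704  0.06307746] [ 3.14141327e+00 -6.95274880e-04  2.27964183e+00] 0.014373821469846481
```

View pics/f_wrist.png

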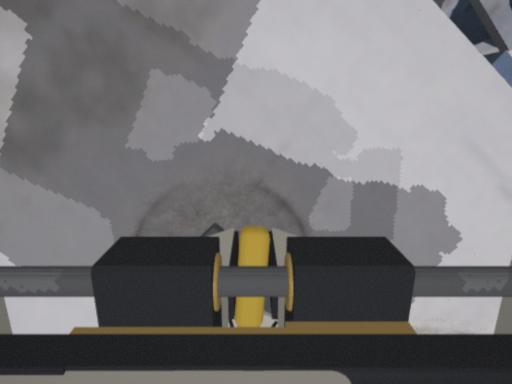

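View pics/f_side.png

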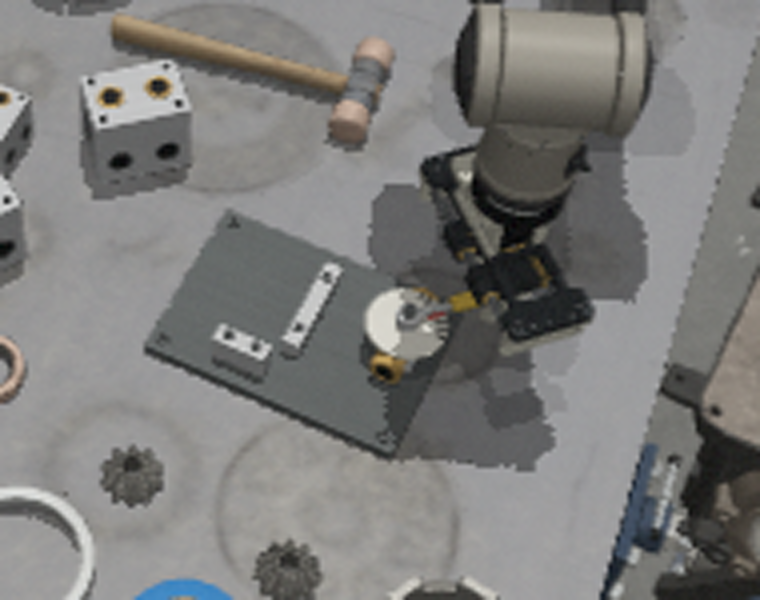

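```bash
python3 -m creep '[[[0,0,0,0,0,0,-0.3],[0,0,0,0,0,0,-0.1],[0,0,0,0,0,0,0],[0,0,-3,0,0,0,0],[-1,0,-7,0,0,0,0],[-2,0,-12,0,0,0,0],[-3,0,-17,0,0,0,0],[-3,0,-19,0,0,0,0]]]' 5;  python3 -m creep '[[[0,0,0,0,0,0,1]]]'; python3 - <<'E'
from h import *
s=robot.observe();print(s["tool_pos"],s["tool_rot"],s["opening"])
im=robot.read_camera("wrist");cv2.imwrite("pics/g_wrist.png",cv2.resize(im[120:290,160:360,::-1],None,fx=4,fy=4,interpolation=cv2.INTER_CUBIC))
E
```

```text
time: 5.55
tool_pos: [0.5211, 0.2031, 0.2582]
tool_rot: [3.134, 0.003, 2.279]
contact_force: [1.0, -0.2, -0.4]
opening: 0.0463
time: 5.65
tool_pos: [0.5228, 0.2032, 0.2617]
tool_rot: [3.128, 0.007, 2.278]
contact_force: [-0.1, 0.2, -0.8]
opening: 0.0504
[0.5227564  0.20320961 0.26174846] [3.12761686 0.00686923 2.27797419] 0.050392716198381884
```

View pics/g_wrist.png

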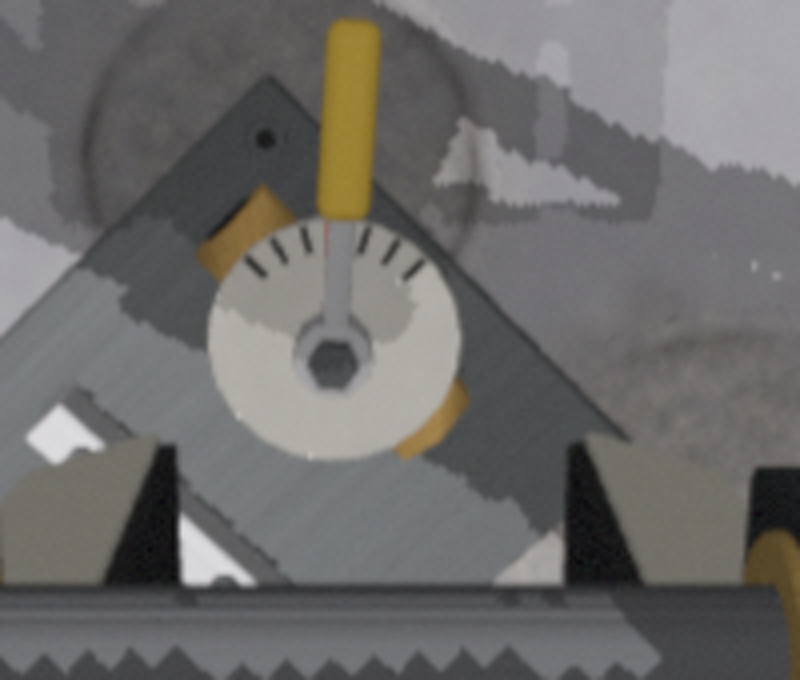

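The lever now covers the red mark, with only a sliver of red at (327,235) in the crop. I'll compute its angle.

```bash
python3 - <<'E'
from h import *
p=robot.camera_params("wrist");print(robot.observe()["tool_rot"])
im=robot.read_camera("wrist");cv2.imwrite("pics/g2.png",im[:,:,::-1])
hsv=cv2.cvtColor(im,cv2.COLOR_RGB2HSV)
m=cv2.inRange(hsv,(20,130,90),(32,255,255)); n,l,s,c=cv2.connectedComponentsWithStats(m)
i=1+np.argmax([s[i][4] for i in range(1,n)])
y,x=np.nonzero(l==i);q=np.array([ray("wrist",(a,b),.068,p)[:2] for a,b in zip(x,y)])
r=cv2.minAreaRect(q.astype(np.float32)*1000);print(r)
v=cv2.fitLine(q.astype(np.float32),cv2.DIST_L2,0,.001,.001).ravel();print("ctr",q.mean(0),"ang",np.arctan(-v[0]/v[1]))
# hub dark hex and dial
f=lambda u,v,z: ray("wrist",(u/4+160-.4,v/4+120-.4),z,p)
a=lambda d: np.arctan2(-d[0],d[1])
h=f(333,363,.07);t=f(355,22,.07);print("hub",h,"ang",a(t-h))
c=f(334,338,.055)
print("ticks",[round(a(f(u,w,.055)-c),3) for u,w in [(256,266),(280,250),(306,240),(364,240),(392,251),(413,270)]],c)
e=[f(270,75,.012),f(628,438,.012)];d=e[1]-e[0];print(e,np.arctan2(d[1],d[0]))
e=[f(270,75,.012),f(0,343,.012)];d=e[1]-e[0];print(np.arctan2(d[1],d[0])+np.pi/2)
E
```

```text
[3.12941329 0.00608313 2.27807865]
((804.7030639648438, 194.8863067626953), (183.5760498046875, 12.846282958984375), 39.971336364746094)
ctr [0.80657527 0.19610294] ang -0.86742115
hub [0.54202695 0.16883375 0.07      ] ang 0.6386549556221417
ticks [np.float64(1.503), np.float64(1.23), np.float64(0.966), np.float64(0.416), np.float64(0.135), np.float64(-0.134)] [0.54062924 0.17055917 0.055     ]
[array([0.48229765, 0.20959299, 0.012     ]), array([0.64218106, 0.19480241, 0.012     ])] -0.09224599239987034
-0.0961448122096713
```

View pics/g2.png

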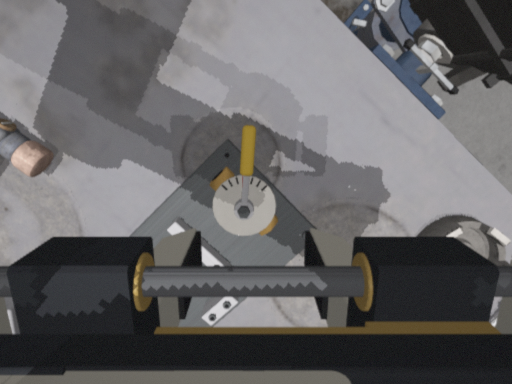

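```bash
python3 - <<'E'
from h import *
p=robot.camera_params("wrist")
im=cv2.imread("pics/g2.png")
hsv=cv2.cvtColor(im,cv2.COLOR_BGR2HSV)
m=cv2.inRange(hsv,(20,130,90),(32,255,255)); n,l,s,c=cv2.connectedComponentsWithStats(m)
for i in range(1,n):
  if s[i][4]>150 and c[i][1]<220 and 220<c[i][0]<290:
    y,x=np.nonzero(l==i);q=np.array([ray("wrist",(a,b),.068,p)[:2] for a,b in zip(x,y)])
    v=cv2.fitLine(q.astype(np.float32),cv2.DIST_L2,0,.001,.001).ravel();print(s[i],"ctr",q.mean(0),"ang",np.arctan(-v[0]/v[1]), cv2.minAreaRect(q.astype(np.float32)*1000))
    g=q.mean(0);
    for h in ((.5406,.1706),(.543,.172),(.5415,.171)): d=g-h;print(np.arctan2(-d[0],d[1]),np.linalg.norm(d))
E
```

```text
[240 125  16  51 647] ctr [0.50235202 0.2208513 ] ang 0.639961 ((502.57891845703125, 220.47079467773438), (13.61311149597168, 50.6718864440918), 36.83077621459961)
0.6505889535907808 0.0631514108094472
0.6939956087311864 0.063550824912626
0.6657099791452845 0.06338545581619148
```

Lever joint is about 0.735–0.755, which is within tolerance and released. Now to the block.

```bash
python3 -m creep '[[[-2.5,-2.7,0,0,0,8.5,1],[-5,-5.4,0,0,0,17,1],[-8,-8.6,0,0,0,25.5,1],[-11,-12,0,0,0,34,1],[-14,-15.3,0,0,0,42.5,1],[-17.5,-19,0,0,0,51,1],[-21,-23,0,0,0,59.5,1],[-24,-26,0,0,0,68,1]]]'
```

```text
time: 6.55
tool_pos: [0.4782, -0.1497, 0.2548]
tool_rot: [3.139, -0.006, 1.085]
contact_force: [1.2, 0.5, -0.1]
opening: 0.0918
```

```bash
python3 -m creep '[[[-2.5,1,0,0,0,8.5,1],[-5,2,0,0,0,17,1],[-7.5,3,0,0,0,25.5,1],[-10,4.2,0,0,0,34,1],[-10.4,4.4,0,0,0,42.5,1],[-10.4,4.4,0,0,0,51,1],[-10.4,4.4,0,0,0,59.5,1],[-10.4,4.4,0,0,0,67.3,1]]]'; python3 -m creep '[[[0,0,0,0,0,0,1],[0,0,0,0,0,0,1]]]'; python3 - <<'E'
from h import *
p=robot.camera_params("wrist")
im=robot.read_camera("wrist");cv2.imwrite("pics/i.png",im[:,:,::-1])
np.save("pi.npy",p,allow_pickle=True)
for d in robot.look_for("wrist","valve_block"): print(d["score"],c2w(p,d["centre"]),proj(p,c2w(p,d["centre"])))
s=robot.observe();print(s["tool_pos"],s["tool_rot"],s["qpos"])
E
```

```text
time: 7.35
tool_pos: [0.4678, -0.2617, 0.2516]
tool_rot: [-3.134, -0.001, -0.095]
contact_force: [-0.0, -1.0, -0.3]
opening: 0.0919
time: 7.55
tool_pos: [0.4672, -0.261, 0.2496]
tool_rot: [-3.132, 0.002, -0.092]
contact_force: [-0.4, 0.0, -0.6]
opening: 0.0919
0.69 [ 0.47373963 -0.26300195  0.06082755] [256.45743801 169.35388607]
0.68 [ 0.58498308 -0.24064046  0.08342353] [219.68555686  51.52892187]
0.67 [ 0.43934694 -0.15870138  0.08938949] [153.64463297 218.76212243]
[ 0.46758093 -0.26135566  0.25056077] [-3.13335637e+00  2.00867814e-04 -9.24264556e-02] [-0.65673567  0.35608582  1.475243    0.0070826   1.3148448   1.00467916]
```

View pics/i.png

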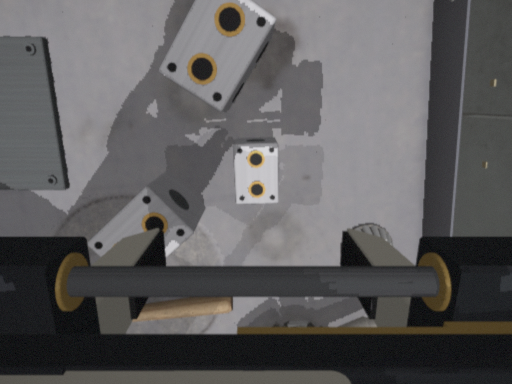

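```bash
python3 - <<'E'
from h import *
p=np.load("pi.npy",allow_pickle=True).item()
im=cv2.imread("pics/i.png")
g=cv2.cvtColor(im,cv2.COLOR_BGR2GRAY);m=(g>175).astype(np.uint8)*255
m=cv2.morphologyEx(m,cv2.MORPH_CLOSE,np.ones((15,15)));n,l,s,c=cv2.connectedComponentsWithStats(m)
i=l[155,245];print(s[i])
y,x=np.nonzero(l==i);q=np.array([ray("wrist",(a,b),.06,p)[:2] for a,b in zip(x,y)])*1000
r=cv2.minAreaRect(q.astype(np.float32));print(r,cv2.boxPoints(r))
for uv in [(192,232),(145,188),(90,245)]: print(ray("wrist",uv,.09,p))
for uv in [(220,110),(160,72)]: print(ray("wrist",uv,.09,p))
# side dims of big one
E
```

```text
[ 235  146   43   57 2322]
((468.0525207519531, -262.08160400390625), (43.22231674194336, 59.603111267089844), 85.92878723144531) [[ 436.79187 -281.5224 ]
 [ 496.24457 -285.75403]
 [ 499.31317 -242.64081]
 [ 439.86047 -238.40918]]
[ 0.42248386 -0.19443029  0.09      ]
[ 0.47102525 -0.15605551  0.09      ]
[ 0.41754636 -0.09026931  0.09      ]
[ 0.53606911 -0.235808    0.09      ]
[ 0.57249312 -0.1877167   0.09      ]
```

```bash
python3 -m creep '[[[0,0.1,4,0,0,0,0.43],[0,0.1,8,-0.4,0,-1.2,0.43],[0,0.2,12,-0.4,0,-1.2,0.43],[0,0.2,14,-0.4,0,-1.2,0.43],[0,0.2,14,-0.4,0,-1.2,0.43]]]' 30; python3 - <<'E'
from h import *
im=robot.read_camera("wrist");cv2.imwrite("pics/j.png",im[:,:,::-1])
s=robot.observe();print(s["tool_pos"],s["tool_rot"],s["opening"])
E
```

```text
time: 8.15
tool_pos: [0.4658, -0.2609, 0.1075]
tool_rot: [-3.137, 0.006, -0.07]
contact_force: [0.1, -0.2, -0.2]
opening: 0.066
[ 0.46694749 -0.26174426  0.10960193] [-3.13876239e+00  2.46750079e-03 -7.01235367e-02] 0.06562477765900779
```

View pics/j.png

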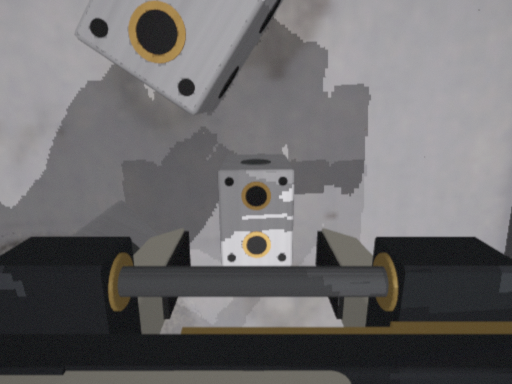

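The block at column 257 sits well centred between the fingers, so I go down and grip.

```bash
python3 -m creep '[[[0.1,0.2,2,0,0,0,0.43],[0.1,0.2,4,0,0,0,0.43],[0.1,0.2,5.7,0,0,0,0.43],[0.1,0.2,5.7,0,0,0,0.43],[0.1,0.2,5.7,0,0,0,-0.3],[0.1,0.2,5.7,0,0,0,-0.3],[0.1,0.2,5.7,0,0,0,-0.3],[0.1,0.2,5.7,0,0,0,-0.3]]]' 35; python3 -m creep '[[[0,0,0,0,0,0,-0.3],[0,0,0,0,0,0,-0.3]]]'
```

```text
time: 9.0
tool_pos: [0.4684, -0.2638, 0.0539]
tool_rot: [-3.14, 0.001, -0.07]
contact_force: [0.6, 3.6, 6.6]
opening: 0.0456
time: 9.2
tool_pos: [0.4683, -0.2637, 0.054]
tool_rot: [-3.14, 0.001, -0.07]
contact_force: [-0.3, 0.5, -0.4]
opening: 0.0459
```

```bash
python3 - <<'E'
from h import *
f=lambda c,o,u,v,z: ray(c,(u/4+o[0]-.4,v/4+o[1]-.4),z)[:2]
yw=-.092;ux=np.array([np.cos(yw),np.sin(yw)]);uy=np.array([-ux[1],ux[0]])
def rep(c,o,rail,stop):
    R=[f(c,o,*r,.032) for r in rail];S=[f(c,o,*r,.042) for r in stop]
    print(c,"rail y",[round(r@uy,4) for r in R],"x",[round(r@ux,4) for r in R],"stop x",[round(r@ux,4) for r in S],"y",[round(r@uy,4) for r in S])
rep("side",(200,130),[(403,342),(447,263),(463,268),(417,350)],[(348,323),(391,343),(380,360),(332,340)])
rep("scene",(160,130),[(505,178),(556,245),(577,240),(522,170)],[(503,268),(567,249),(574,265),(513,285)])
E
python3 -m creep '[[[0,0,-1,0,0,0,-0.3],[0,0,-3,0,0,0,-0.3],[0,0,-6,0,0,0,-0.3],[0,0,-9,0,0,0,-0.3],[0,0,-9,0,0,0,-0.3]]]'
```

```text
side rail y [np.float64(0.1245), np.float64(0.1247), np.float64(0.1398), np.float64(0.1389)] x [np.float64(0.5824), np.float64(0.4879), np.float64(0.4863), np.float64(0.5843)] stop x [np.float64(0.5925), np.float64(0.5941), np.float64(0.6141), np.float64(0.6148)] y [np.float64(0.0754), np.float64(0.1177), np.float64(0.1165), np.float64(0.0706)]
scene rail y [np.float64(0.1222), np.float64(0.1245), np.float64(0.1422), np.float64(0.1395)] x [np.float64(0.489), np.float64(0.5771), np.float64(0.5784), np.float64(0.4853)] stop x [np.float64(0.5935), np.float64(0.5936), np.float64(0.6115), np.float64(0.613)] y [np.float64(0.0704), np.float64(0.1248), np.float64(0.1216), np.float64(0.0695)]
time: 9.7
tool_pos: [0.4702, -0.2653, 0.148]
tool_rot: [3.139, -0.006, -0.07]
contact_force: [1.0, -1.1, -5.4]
opening: 0.0461
```

```bash
python3 -m creep '[[[0.2,-0.5,-4,0,0,0,-0.3],[0.5,-3,-5,0,0,0,-0.3],[1,-7,-5,0,0,0.5,-0.3],[1.7,-12,-5,0,0,1,-0.3],[2.4,-17,-5,0,0,1.2,-0.3],[3,-22,-5,0,0,1.2,-0.3],[3.6,-26,-3,0,0,1.2,-0.3],[3.6,-28,-1,0,0,1.2,-0.3]]]'; python3 -m creep '[[[0,0,0,0,0,0,-0.3],[0,0,0,0,0,0,-0.3]]]'; python3 - <<'E'
from h import *
s=robot.observe();print(s["tool_pos"],s["tool_rot"],s["opening"])
p=robot.camera_params("wrist");np.save("pk.npy",p,allow_pickle=True)
im=robot.read_camera("wrist");cv2.imwrite("pics/k.png",im[:,:,::-1])
cv2.imwrite("pics/k2.png",cv2.resize(im[60:290,90:350,::-1],None,fx=3,fy=2.6*3/2.6,interpolation=cv2.INTER_CUBIC)[:600])
E
```

```text
time: 10.5
tool_pos: [0.5255, 0.015, 0.156]
tool_rot: [3.14, -0.006, -0.088]
contact_force: [-0.1, -0.1, -5.1]
opening: 0.0457
time: 10.7
tool_pos: [0.5245, 0.0153, 0.1546]
tool_rot: [3.14, -0.002, -0.086]
contact_force: [0.4, -0.4, -5.4]
opening: 0.0456
[0.52454886 0.01534337 0.15459425] [ 3.13998517e+00 -2.35005331e-03 -8.64124746e-02] 0.04558056859192892
```

View pics/k.png

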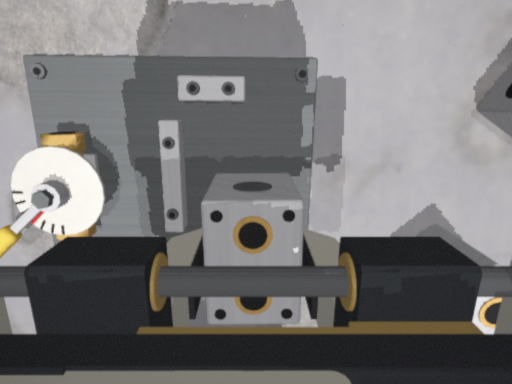

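View pics/k2.png

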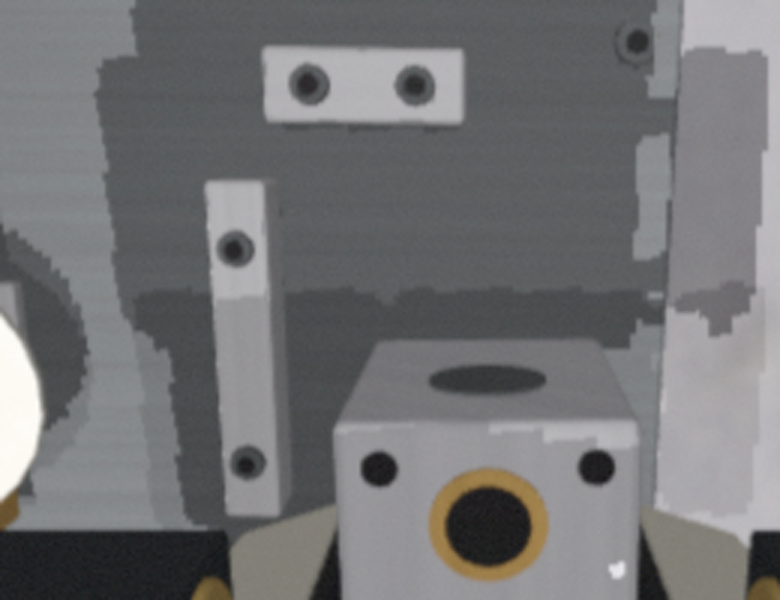

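The wrist view shows the end stop at (178–245, 76–101), the rail at (160–185, 121–232), and the held block below them, parallel to the fixture.

```bash
python3 - <<'E'
from h import *
p=np.load("pk.npy",allow_pickle=True).item()
f=lambda u,v,z: ray("wrist",(u/3+90-.33,v/3+60-.33),z,p)[:2]
r=[f(264,183,.032),f(281,513,.032)];s=[f(267,122,.042),f(463,124,.042)]
d=r[0]-r[1];print("rail",r,np.arctan2(d[1],d[0]),np.linalg.norm(d))
d=s[1]-s[0];print("stop",s,np.arctan2(d[1],d[0])+np.pi/2,np.linalg.norm(d))
e=[f(660,500,.012),f(680,40,.012)];d=e[1]-e[0];print("plate edge",np.arctan2(d[1],d[0]))
yw=-.092;ux=np.array([np.cos(yw),np.sin(yw)]);uy=np.array([-ux[1],ux[0]])
print("Y",[a@uy for a in r],"X",[a@ux for a in s], "railend X",r[0]@ux)
z=.1546-.054+.06
t=[f(334,430,z),f(637,425,z)];d=t[1]-t[0];print("block top front",t,np.arctan2(d[1],d[0])+np.pi/2,np.linalg.norm(d))
T=np.array([.5245,.0153]);print("TCP XY",T@ux,T@uy)
E
```

```text
rail [array([0.58892285, 0.06983919]), array([0.49640268, 0.07856143])] -0.09399615630504718 0.0929304071628472
stop [array([0.60387649, 0.06468017]), array([0.59921148, 0.01604924])] -0.09563409266116096 0.048854165880426265
plate edge -0.08029773666184016
Y [np.float64(0.12364833976546272), np.float64(0.12383384326045727)] X [np.float64(0.5953804972016822), np.float64(0.5952029570267741)] railend X 0.5800161451955516
block top front [array([0.55707451, 0.03601919]), array([ 0.55402895, -0.0079982 ])] -0.06907987690319506 0.044122626866554375
TCP XY 0.5208762659897089 0.06342125454938499
```

```bash
python3 -m creep '[[[1,-1,1,0,0,0.5,-0.3],[2.2,-2,3,0,0,0.5,-0.3],[3.2,-2.7,5,0,0,0.5,-0.3],[3.2,-2.7,7,0,0,0.5,-0.3],[3.2,-2.7,8.2,0,0,0.5,-0.3],[3.2,-2.7,8.2,0,0,0.5,-0.3],[3.2,-2.7,8.2,0,0,0.5,-0.3]]]' 45; python3 - <<'E'
from h import *
s=robot.observe();print(s["tool_pos"],s["tool_rot"],s["opening"],s["contact_force"])
im=robot.read_camera("wrist");cv2.imwrite("pics/l.png",im[:,:,::-1])
im=robot.read_camera("side");cv2.imwrite("pics/l2.png",cv2.resize(im[130:280,230:420,::-1],None,fx=4,fy=4,interpolation=cv2.INTER_CUBIC))
E
```

```text
time: 11.45
tool_pos: [0.5603, 0.0375, 0.0744]
tool_rot: [3.14, -0.006, -0.098]
contact_force: [0.9, -0.3, -4.4]
opening: 0.0452
[0.56033179 0.03750349 0.07441009] [ 3.13974802 -0.00562688 -0.09767586] 0.045239339219908345 [ 0.93226882 -0.27003951 -4.38887862]
```

View pics/l.png

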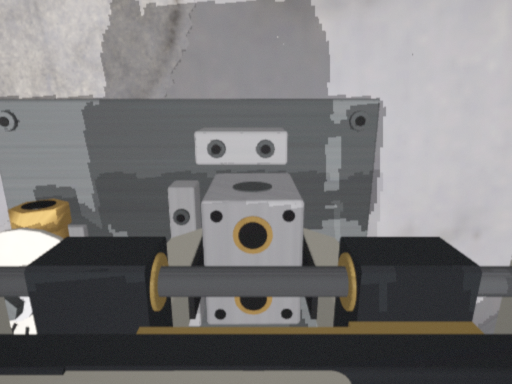

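View pics/l2.png

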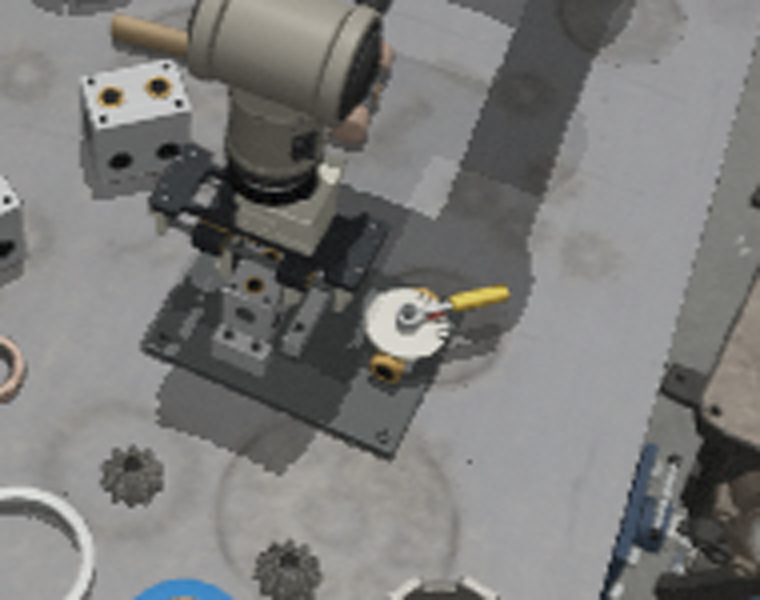

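Block hovers about 8 mm above the plate with roughly 9–11 mm of gap to the stops. Now I lower it until it touches.

```bash
python3 -m creep '[[[0,0,0.3,0,0,0,-0.3],[0,0,0.5,0,0,0,-0.3],[0,0,0.6,0,0,0,-0.3],[0,0,0.6,0,0,0,-0.3],[0,0,0.6,0,0,0,-0.3]]]'; python3 -m creep '[[[0,0,0.1,0,0,0,-0.3],[0,0,0.1,0,0,0,-0.3],[0,0,0.1,0,0,0,-0.3]]]';python3 -m creep '[[[0,0,0.1,0,0,0,-0.3],[0,0,0.1,0,0,0,-0.3],[0,0,0.1,0,0,0,-0.3]]]'
```

```text
time: 12.05
tool_pos: [0.5607, 0.0379, 0.069]
tool_rot: [3.14, -0.007, -0.097]
contact_force: [0.5, 0.6, -4.7]
opening: 0.0455
time: 12.35
tool_pos: [0.5607, 0.0379, 0.0679]
tool_rot: [3.14, -0.007, -0.097]
contact_force: [-0.5, 0.4, -5.9]
opening: 0.0459
time: 12.65
tool_pos: [0.5607, 0.0379, 0.0669]
tool_rot: [3.14, -0.007, -0.097]
contact_force: [0.1, 0.2, -6.2]
opening: 0.0455
```

```bash
for i in 1 2 3; do :; done; python3 -m creep '[[[0,0,0.05,0,-0.4,0,-0.3],[0,0,0.05,0,-0.4,0,-0.3],[0,0,0.05,0,-0.4,0,-0.3]]]'; python3 -m creep '[[[0,0,0.05,0,0,0,-0.3],[0,0,0.05,0,0,0,-0.3]]]'
```

```text
time: 12.95
tool_pos: [0.5608, 0.0379, 0.0664]
tool_rot: [3.14, 0.0, -0.097]
contact_force: [-0.3, -0.8, -5.8]
opening: 0.0459
time: 13.15
tool_pos: [0.5608, 0.0379, 0.0659]
tool_rot: [3.14, -0.0, -0.097]
contact_force: [-0.9, 0.5, -4.1]
opening: 0.0455
```

```bash
python3 -m creep '[[[0,0,0.05,0,0,0,-0.3],[0,0,0.05,0,0,0,-0.3]]]'; python3 -m creep '[[[0,0,0.05,0,0,0,-0.3],[0,0,0.05,0,0,0,-0.3]]]'
```

```text
time: 13.35
tool_pos: [0.5608, 0.0379, 0.0659]
tool_rot: [3.14, -0.0, -0.097]
contact_force: [-2.6, 0.5, 0.8]
opening: 0.0455
time: 13.55
tool_pos: [0.5609, 0.0379, 0.0659]
tool_rot: [3.14, -0.001, -0.097]
contact_force: [-3.0, 0.2, 4.1]
opening: 0.0453
```

Contact at TCP z = 0.0659. I lift a few tenths of a millimetre so the plate friction doesn't mask the stops, then move towards the rail (tool −y).

```bash
python3 -m creep '[[[0,0,-0.06,0,0,0,-0.3],[0,0,-0.06,0,0,0,-0.3],[0,-0.2,-0.06,0,0,0.2,-0.3],[0,-0.4,-0.06,0,0,0.2,-0.3],[0,-0.6,-0.06,0,0,0.2,-0.3],[0,-0.7,-0.06,0,0,0,-0.3],[0,-0.7,-0.06,0,0,0,-0.3]]]'
```

```text
time: 14.25
tool_pos: [0.5615, 0.0451, 0.0664]
tool_rot: [3.14, -0.001, -0.096]
contact_force: [-0.1, -0.3, -6.5]
opening: 0.046
```

```bash
python3 -m creep '[[[0,-0.05,0,0,0,0,-0.3],[0,-0.1,0,0,0,0,-0.3],[0,-0.1,0,0,0,0,-0.3]]]'; python3 -m creep '[[[0,-0.05,0,0,0,0,-0.3],[0,-0.1,0,0,0,0,-0.3],[0,-0.1,0,0,0,0,-0.3]]]'
```

```text
time: 14.55
tool_pos: [0.5616, 0.0461, 0.0664]
tool_rot: [3.14, -0.001, -0.097]
contact_force: [0.1, -0.1, -5.1]
opening: 0.0453
time: 14.85
tool_pos: [0.5618, 0.0471, 0.0664]
tool_rot: [3.14, -0.001, -0.096]
contact_force: [0.0, -0.2, -5.5]
opening: 0.0458
```

```bash
for k in 1; do python3 -m creep '[[[0,-0.05,0,0,0,0,-0.3],[0,-0.05,0,0,0,0,-0.3]]]'; done; python3 -m creep '[[[0,-0.05,0,0,0,0,-0.3],[0,-0.05,0,0,0,0,-0.3]]]'; python3 -m creep '[[[0,-0.04,0,0,0,0,-0.3],[0,-0.04,0,0,0,0,-0.3]]]'
```

```text
time: 15.05
tool_pos: [0.5618, 0.0477, 0.0664]
tool_rot: [3.14, -0.001, -0.096]
contact_force: [-0.2, 0.2, -5.1]
opening: 0.0457
time: 15.25
tool_pos: [0.5618, 0.0483, 0.0664]
tool_rot: [3.14, -0.001, -0.096]
contact_force: [0.2, -1.3, -5.6]
opening: 0.0459
time: 15.45
tool_pos: [0.5619, 0.0485, 0.0664]
tool_rot: [3.14, -0.001, -0.096]
contact_force: [-0.8, -0.6, -4.6]
opening: 0.0457
```

```bash
python3 -m creep '[[[0,-0.05,0,0,0,0,-0.3],[0,-0.05,0,0,0,0,-0.3]]]'; python3 -m creep '[[[0,-0.05,0,0,0,0,-0.3],[0,-0.05,0,0,0,0,-0.3]]]'
```

```text
time: 15.65
tool_pos: [0.5619, 0.0486, 0.0665]
tool_rot: [3.139, -0.001, -0.096]
contact_force: [-1.0, -3.1, -3.5]
opening: 0.0454
time: 15.85
tool_pos: [0.5619, 0.0487, 0.0665]
tool_rot: [3.138, -0.0, -0.096]
contact_force: [-0.7, -4.5, -5.5]
opening: 0.0458
```

```bash
python3 -m creep '[[[0,0.08,0,0,0,0,-0.3],[0,0.1,0,0,0,0,-0.3],[0.2,0.1,0,0,0,0,-0.3],[0.4,0.1,0,0,0,0,-0.3],[0.6,0.1,0,0,0,0,-0.3],[0.65,0.1,0,0,0,0,-0.3],[0.65,0.1,0,0,0,0,-0.3]]]'; python3 -m creep '[[[0.05,0,0,0,0,0,-0.3],[0.05,0,0,0,0,0,-0.3],[0.05,0,0,0,0,0,-0.3]]]'
```

```text
time: 16.55
tool_pos: [0.5684, 0.0471, 0.0664]
tool_rot: [3.138, -0.001, -0.096]
contact_force: [-0.1, 0.2, -4.5]
opening: 0.0457
time: 16.85
tool_pos: [0.5688, 0.0471, 0.0664]
tool_rot: [3.138, -0.0, -0.096]
contact_force: [0.0, 0.3, -5.5]
opening: 0.0456
```

```bash
python3 -m creep '[[[0.05,0,0,0,0,0,-0.3],[0.06,0,0,0,0,0,-0.3]]]'; python3 -m creep '[[[0.05,0,0,0,0,0,-0.3],[0.06,0,0,0,0,0,-0.3]]]'; python3 -m creep '[[[0.05,0,0,0,0,0,-0.3],[0.05,0,0,0,0,0,-0.3]]]'
```

```text
time: 17.05
tool_pos: [0.5695, 0.047, 0.0665]
tool_rot: [3.138, -0.0, -0.096]
contact_force: [0.4, 0.2, -5.0]
opening: 0.0457
time: 17.25
tool_pos: [0.57, 0.047, 0.0664]
tool_rot: [3.138, -0.0, -0.096]
contact_force: [-1.3, -0.4, -5.8]
opening: 0.0455
time: 17.45
tool_pos: [0.57, 0.0469, 0.0663]
tool_rot: [3.138, 0.001, -0.096]
contact_force: [-2.3, 0.6, -4.1]
opening: 0.0459
```

End stop contact is where predicted (X = 0.5631 against 0.5633). Now the rail.

```bash
python3 -m creep '[[[0,-0.05,0,0,0,0,-0.3],[0,-0.06,0,0,0,0,-0.3]]]'; python3 -m creep '[[[0,-0.05,0,0,0,0,-0.3],[0,-0.05,0,0,0,0,-0.3]]]'; python3 -m creep '[[[0,-0.05,0,0,0,0,-0.3],[0,-0.05,0,0,0,0,-0.3]]]'
```

```text
time: 17.65
tool_pos: [0.5701, 0.0475, 0.0663]
tool_rot: [3.138, 0.001, -0.096]
contact_force: [-0.7, -1.2, -5.7]
opening: 0.0457
time: 17.85
tool_pos: [0.5701, 0.0479, 0.0663]
tool_rot: [3.138, 0.001, -0.096]
contact_force: [-1.0, -1.5, -6.1]
opening: 0.0457
time: 18.05
tool_pos: [0.5701, 0.048, 0.0663]
tool_rot: [3.137, 0.001, -0.096]
contact_force: [-2.4, -3.4, -5.1]
opening: 0.0459
```

```bash
python3 -m creep '[[[0,0,0.04,0.15,0,0,-0.3],[0,0,0.04,0.15,0,0,-0.3]]]'; python3 -m creep '[[[0.03,-0.03,0.02,0,0,0,-0.3],[0.03,-0.03,0.02,0,0,0,-0.3]]]'; python3 - <<'E'
from h import *
for _ in range(4):
    robot.read_camera("wrist"); s=robot.observe();print(s["time"],s["tool_pos"].round(4),s["tool_rot"].round(4),s["contact_force"].round(1))
E
```

```text
time: 18.25
tool_pos: [0.5701, 0.0479, 0.066]
tool_rot: [3.14, 0.001, -0.096]
contact_force: [-2.5, -2.8, -3.1]
opening: 0.0455
time: 18.45
tool_pos: [0.5702, 0.0479, 0.066]
tool_rot: [3.14, 0.002, -0.097]
contact_force: [-2.9, -3.2, -1.4]
opening: 0.0457
18.5 [0.5702 0.0479 0.066 ] [ 3.1396e+00  1.6000e-03 -9.6500e-02] [-3.6 -3.6 -2.6]
18.55 [0.5702 0.0479 0.066 ] [ 3.1397e+00  1.6000e-03 -9.6500e-02] [-3.1 -3.9 -0.8]
18.6 [0.5701 0.0479 0.066 ] [ 3.1396e+00  1.7000e-03 -9.6500e-02] [-3.6 -4.5 -1.3]
18.65 [0.5702 0.0479 0.066 ] [ 3.1397e+00  1.5000e-03 -9.6500e-02] [-4.  -3.6 -1.7]
```

```bash
python3 -m creep '[[[0.05,-0.05,0,0,0,0,-0.3],[0.08,-0.08,0,0,0,0,-0.3],[0.08,-0.08,0,0,0,0,-0.3]]]'; python3 - <<'E'
from h import *
for _ in range(3):
    robot.read_camera("wrist"); s=robot.observe();print(s["time"],s["tool_pos"].round(4),s["tool_rot"].round(4),s["contact_force"].round(1))
E
```

```text
time: 18.95
tool_pos: [0.5702, 0.0479, 0.066]
tool_rot: [3.138, 0.003, -0.097]
contact_force: [-6.4, -6.8, -1.2]
opening: 0.0456
19.0 [0.5703 0.0479 0.066 ] [ 3.1386  0.0034 -0.0966] [-4.6 -6.3 -0.6]
19.05 [0.5702 0.048  0.066 ] [ 3.1385  0.0034 -0.0965] [-5.2 -5.6 -0.6]
19.1 [0.5702 0.0479 0.066 ] [ 3.1385  0.0034 -0.0966] [-4.9 -5.6 -0.7]
```

```bash
python3 -m creep '[[[0.1,-0.1,0,0,0,0,-0.3],[0.13,-0.12,0,0,0,0,-0.3],[0.17,-0.14,0,0,0,0,-0.3],[0.17,-0.14,0,0,0,0,-0.3]]]'; python3 - <<'E'
from h import *
for _ in range(4):
    robot.read_camera("wrist"); s=robot.observe();print(s["time"],s["tool_pos"].round(4),s["tool_rot"].round(4),s["contact_force"].round(1))
im=robot.read_camera("wrist");cv2.imwrite("pics/m.png",im[:,:,::-1])
im=robot.read_camera("side");cv2.imwrite("pics/m2.png",cv2.resize(im[130:280,230:420,::-1],None,fx=4,fy=4,interpolation=cv2.INTER_CUBIC))
E
```

```text
time: 19.5
tool_pos: [0.5704, 0.048, 0.0661]
tool_rot: [3.137, 0.007, -0.097]
contact_force: [-8.5, -8.2, 2.6]
opening: 0.0456
19.55 [0.5704 0.0481 0.066 ] [ 3.1366  0.0072 -0.0967] [-8.5 -8.1  2. ]
19.6 [0.5704 0.048  0.0661] [ 3.1366  0.0071 -0.0967] [-8.3 -8.6  1.6]
19.65 [0.5704 0.048  0.0661] [ 3.1366  0.0071 -0.0968] [-9.1 -8.1  2.1]
19.7 [0.5704 0.048  0.0661] [ 3.1366  0.007  -0.0967] [-7.9 -8.1  2.2]
```

View pics/m.png

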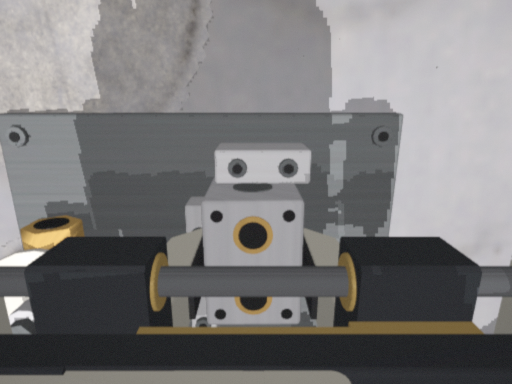

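View pics/m2.png

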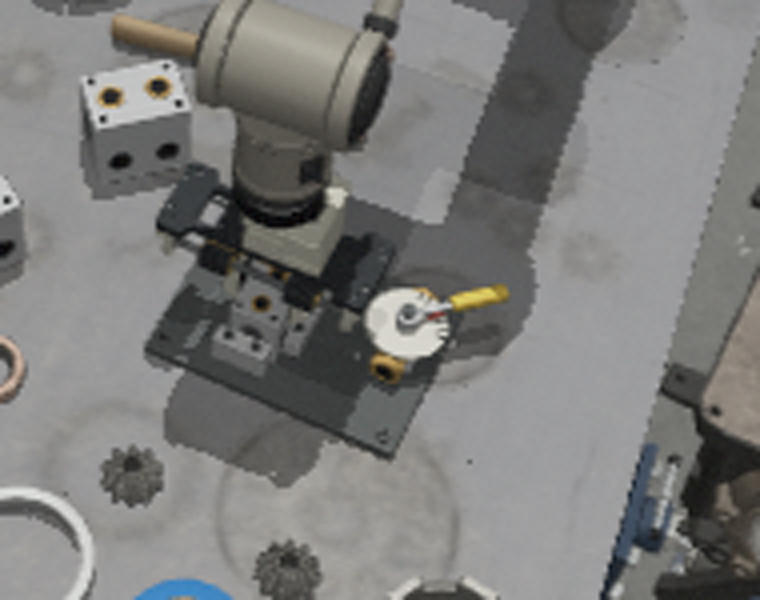

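The block sits in the corner in both views, and the lever is still on its mark. Fz shows about 7 N on the plate, whose friction could carry part of the push, so I take some of that load off.

```bash
python3 -m creep '[[[0.17,-0.16,-0.03,0,0,0,-0.3],[0.19,-0.17,-0.05,0.1,-0.2,0,-0.3],[0.19,-0.17,-0.05,0.2,-0.4,0,-0.3],[0.19,-0.17,-0.05,0.2,-0.4,0,-0.3]]]'; python3 - <<'E'
from h import *
for _ in range(4):
    robot.read_camera("wrist"); s=robot.observe();print(s["time"],s["tool_pos"].round(4),s["tool_rot"].round(4),s["contact_force"].round(1),s["torque"].round(2))
E
```

```text
time: 20.2
tool_pos: [0.5706, 0.0481, 0.0663]
tool_rot: [3.138, 0.018, -0.097]
contact_force: [-9.2, -9.2, 1.0]
opening: 0.0456
20.25 [0.5706 0.0481 0.0663] [ 3.1375  0.0182 -0.097 ] [-8.2 -7.8 -0.2] [-2.06  1.42 -0.33]
20.3 [0.5706 0.0481 0.0663] [ 3.1375  0.0182 -0.097 ] [-7.9 -8.9 -0.6] [-2.08  1.35 -0.39]
20.35 [0.5706 0.0481 0.0663] [ 3.1375  0.0182 -0.097 ] [-9.2 -9.4 -0.2] [-2.03  1.43 -0.37]
20.4 [0.5706 0.0481 0.0663] [ 3.1375  0.0182 -0.0969] [-8.5 -8.6 -0.9] [-2.    1.45 -0.33]
```

My pitch correction had the wrong sign, leaving a 0.018 rad tilt. I level it.

```bash
python3 -m creep '[[[0.15,-0.16,-0.03,0.1,0.5,0,-0.3],[0.17,-0.16,-0.03,0.2,1,0,-0.3],[0.18,-0.17,-0.04,0.2,1.1,0,-0.3],[0.18,-0.17,-0.04,0.2,1.1,0,-0.3]]]'; python3 - <<'E'
from h import *
for _ in range(4):
    robot.read_camera("wrist"); s=robot.observe();print(s["time"],s["tool_pos"].round(4),s["tool_rot"].round(4),s["contact_force"].round(1),s["torque"].round(2))
E
```

```text
time: 20.8
tool_pos: [0.5704, 0.0481, 0.0662]
tool_rot: [3.138, 0.004, -0.097]
contact_force: [-7.7, -9.9, -0.8]
opening: 0.0456
20.85 [0.5704 0.048  0.0662] [ 3.1381  0.0041 -0.0969] [ -7.7 -10.1  -1. ] [-2.04  1.75 -0.19]
20.9 [0.5704 0.048  0.0662] [ 3.1381  0.0041 -0.0968] [-8.7 -9.9 -0.7] [-1.99  1.77 -0.21]
20.95 [0.5704 0.0481 0.0662] [ 3.1382  0.0041 -0.0968] [-8.6 -9.5 -1.4] [-1.98  1.74 -0.22]
21.0 [0.5704 0.048  0.0662] [ 3.1382  0.0041 -0.0969] [-8.7 -9.8  0. ] [-1.99  1.77 -0.22]
```

Both stops carry load, but rail friction could be hiding a weak end-stop contact. So I ease the rail push, press the end stop alone, then press the rail again.

```bash
python3 -m creep '[[[0.18,-0.1,-0.04,0.1,0.2,0,-0.3],[0.19,-0.03,-0.05,0.1,0.2,0,-0.3],[0.2,-0.03,-0.05,0.1,0.2,0,-0.3],[0.2,-0.03,-0.05,0.1,0.2,0,-0.3]]]'; python3 - <<'E'
from h import *
for _ in range(4):
    robot.read_camera("wrist"); s=robot.observe();print(s["time"],s["tool_pos"].round(4),s["tool_rot"].round(4),s["contact_force"].round(1))
E
```

```text
time: 21.4
tool_pos: [0.5704, 0.0479, 0.0662]
tool_rot: [3.139, 0.005, -0.097]
contact_force: [-7.0, -4.4, -1.1]
opening: 0.0459
21.45 [0.5704 0.048  0.0661] [ 3.1391  0.0055 -0.0968] [-8.9 -4.4 -1.1]
21.5 [0.5704 0.0479 0.0662] [ 3.1391  0.0054 -0.0968] [-7.6 -3.8 -1.2]
21.55 [0.5704 0.0479 0.0662] [ 3.1391  0.0054 -0.0969] [-7.1 -3.6 -1.8]
21.6 [0.5704 0.0479 0.0661] [ 3.139   0.0054 -0.0968] [-7.6 -3.2 -1.8]
```

```bash
python3 -m creep '[[[0.22,-0.05,-0.04,0.1,0.2,0,-0.3],[0.26,-0.05,-0.05,0.1,0.4,0,-0.3],[0.27,-0.05,-0.06,0.1,0.6,0,-0.3],[0.27,-0.05,-0.06,0.1,0.6,0,-0.3]]]'; python3 -m creep '[[[0.25,-0.1,-0.05,0.1,0.3,0,-0.3],[0.26,-0.15,-0.05,0.1,0.4,0,-0.3],[0.26,-0.19,-0.05,0.1,0.4,0,-0.3],[0.26,-0.19,-0.05,0.1,0.4,0,-0.3]]]';  python3 - <<'E'
from h import *
for _ in range(4):
    robot.read_camera("wrist"); s=robot.observe();print(s["time"],s["tool_pos"].round(4),s["tool_rot"].round(4),s["contact_force"].round(1))
E
```

```text
time: 22.0
tool_pos: [0.5703, 0.0479, 0.0661]
tool_rot: [3.14, 0.001, -0.097]
contact_force: [-10.0, -4.3, -1.3]
opening: 0.0457
time: 22.4
tool_pos: [0.5703, 0.048, 0.0661]
tool_rot: [3.139, 0.001, -0.097]
contact_force: [-11.2, -9.8, 0.5]
opening: 0.0459
22.45 [0.5703 0.048  0.0661] [ 3.1386e+00  9.0000e-04 -9.6600e-02] [-10.2  -9.9   1.5]
22.5 [0.5703 0.048  0.0661] [ 3.1386e+00  9.0000e-04 -9.6700e-02] [-10.4 -10.9   0.6]
22.55 [0.5704 0.048  0.0661] [ 3.1386e+00  9.0000e-04 -9.6700e-02] [-11.3  -9.6   1.5]
22.6 [0.5704 0.048  0.0661] [ 3.1386e+00  9.0000e-04 -9.6700e-02] [-9.9 -9.4  0.7]
```

```bash
python3 - <<'E'
from h import *
im=robot.read_camera("side");p=robot.camera_params("side")
hsv=cv2.cvtColor(im,cv2.COLOR_RGB2HSV);m=cv2.inRange(hsv,(20,110,90),(32,255,255));m[:, :340]=0;m[:195]=0;m[215:]=0
y,x=np.nonzero(m);q=np.array([ray("side",(a,b),.068,p)[:2] for a,b in zip(x,y)],np.float32)
v=cv2.fitLine(q,cv2.DIST_L2,0,.001,.001).ravel();print(len(x),q.mean(0),np.arctan(-v[0]/v[1])+.094)
g=q.mean(0)
h=ray("side",(408/4+230-.4,313/4+130-.4),.072,p)[:2];d=g-h;print(h,np.arctan2(-d[0],d[1])+.094,np.linalg.norm(d))
s=robot.observe();print(s["contact_force"],s["tool_pos"],s["opening"])
E
```

```text
62 [0.5073736  0.21822044] 0.7422166
[0.54795652 0.16669619] 0.7611634335587817 0.0655875270141751
[-11.06273388  -9.32336585   0.57991631] [0.57034642 0.04798869 0.06608245] 0.045895912270067445
```

Lever reads about 0.74–0.76, and the block is home with steady forces. Handing in.

```bash
python3 -c "
from cell import robot
print(robot.hand_in())"
```

```text
the job is handed in; nothing more can be done
None
```

I turned the lever to the red mark and let go of it. Then I gripped the smallest block, lowered it onto the plate and slid it into the corner. I handed in after about 23 s of the 72 s, with the gripper still holding it there; no verdict came back.

Last checks:
- **Lever:** estimates from the wrist and side cameras ran from 0.735 to 0.76 rad. That is slightly under the 0.785 mark but inside the 0.685–0.885 band.
- **Block position:** it met both stops within 0.3 mm of where the pictures put them. The tool was level to about 0.003 rad, and its heading was within 0.003 rad of the fixture's. Those are tool readings; after closing on the corner I judged the block itself only by eye, in two pictures.
- **Push:** about 10–11 N toward each stop, steady. The gripper also presses the block lightly onto the plate, at roughly 6 N. The sensor gives only the total force, so friction on the plate and along the stops may carry part of it. To make sure the end stop took real load, I eased off the rail and pressed the end stop on its own, then pressed the rail again.
- **Mistake on the way:** one correction had the wrong sign and tilted the tool by 0.018 rad for about half a second. I levelled it before handing in.
- **Other parts:** I kept clear of the bystanders and touched none that I know of. I did not measure their positions again at the end.

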